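# Cure the rocking corner of the casting plate

### The arm

A 7-joint arm with a two-finger parallel gripper is mounted at the origin on a cart in front of the work surface, level with it; the furniture and walls round the work are solid. World frame = base frame: x ahead of the robot, y to its left, z up, the work surface at z = 0. Lengths are in mm, angles in rad, forces in N, time in s.
With the tool pointing down it reaches from about 400 to 900 mm from the base axis. Payload 5.5 kg.
Tool frame: the origin (TCP) lies midway between the tips of the shut fingers; the grasp point (between the pads) lies 19 mm behind it (manip.grasp_offset is the distance from the TCP to the grasp point, in mm); z points along the fingers, y is the line along which they close (so a half turn about z gives the same grasp; the last joint's range is limited). The gripper opens to 92 mm and grips with 3 to 60 N. Pads are 19 mm wide; open, the fingers measure 130 mm over their backs; the gripper's body (75 mm by 190 mm) begins 47 mm behind the grasp point.
Start: joints at [-0.965, 0.501, -0.427, 1.55, 0.221, 1.138, -0.21], TCP at [218.443, 612.195, 196.529] pointing down, gripper open.
Joint ranges: [-2.88, 2.88], [-0.31, 2.03], [-1.54, 1.56], [0.2, 2.42], [-1.41, 4.55], [0.19, 2.02], [-2.57, 2.57]. Speed limits (rad/s): [2.57, 2.57, 3.14, 3.14, 3.14, 3.14, 3.14].

### API

Orientations are given as [roll, pitch, yaw] about the fixed x, y, z axes, in that order (R = Rz(yaw) Ry(pitch) Rx(roll)).
In Python, from rig import manip gives the robot as it stands.
- The arm moves only by the tool carry_out, never from a script. Its argument "motion" is a list of rows, each a list of 4 numbers: the shift along the tool's x, y, z in mm, then the turn about the tool's z in rad. A call has 1 to 8 rows; each row is the pose to reach, as a shift and turn from the pose commanded when the call began, along the tool's axes at that moment; what a row does not reach only later rows make up. A row lasts 1/12 s, in which the tool goes at most 41.7 mm and 7.16 degrees, less where a joint would pass 70% of its speed; a pose out of reach is approached as far as the arm can. A call with a gripper value outside its range is refused whole. "jaw" is the finger opening in mm, from 0 to 91.8, set as the call begins (left out, the last holds). The fingers move at their own pace and stop on an object; the grip force is fixed at half the most. Time passes only in rows, so rows that repeat a pose let the fingers close. It gives the time, the measured TCP pose, the force, the opening and the grip force at its end, in the units of the state.
- manip.observe(): the state, without advancing time (a new reading comes with each control period).
- manip.grab_frame(name): name is "scene" or "top" or "wrist"; returns a dict with "image" (420x560x3 uint8, red, green, blue), "intrinsics" (3x3 intrinsics, pixels), "T" (4x4, takes a point from camera to world coordinates). Camera axes: x right, y down, z forward; pixel columns grow to the right and rows downward; lengths in mm; the calibration is good to about 2 mm. The wrist camera is an equidistant fisheye: a pixel r from the principal point sees the ray r / f radians off the axis. A picture is of the moment at which its call begins. There is no depth.
- manip.finish_job(): hands the job in; it is judged then, once.
The state is a dict: "time_s": time; "qpos": joint angles; "qd": joint speeds; "joint_torque": joint torques, N m; "tcp_pos": TCP position; "tcp_rot": TCP orientation; "force": force on the tool from outside, world axes, zero at the start; "wrist_torque": the same for the moment, N m; "opening": finger opening in mm; "grip_force": force on a finger pad.
Only numpy, scipy, OpenCV 4.12 (cv2) and the standard library are available. Lean on these libraries where they do the work, as an engineer would, in place of code of your own. Each camera call takes 0.05 s, during which the arm holds its last target. There are 200 camera calls.

### The job

The aluminium casting plate rocks on its four feet. With the fingertips press down on its corners, one after another, until you find the one that gives, then press the orange shim lever of that corner down flat so that the plate stands firm, and finish clear of it. Leave the other three levers up, and do not pick up, shift or knock anything: the dish and the wax block stay on the plate.

Things in the scene. Friction and masses are not known exactly. Their poses are not given: they have to be found in the camera images.
- plate: Loose I-shaped aluminium plate, 150 (its x) by 196 (its y) by 10 mm, about 1.2 kg; origin: centre of underside; z up, -x is its front, roughly towards the robot. Web 90 mm wide; the corners are lugs, 36 (x) by 53 mm (y). It rests level on four feet, top 43 mm above the bench; dowels leave it 1 to 2 mm of play. Three corners are hard; one, looking the same, gives 3 to 4 mm under 2 to 3 N and springs back.
- base: Fixed grey base under the plate, 176 (x) by 212 (y) by 6 mm, axes as the plate's, origin: centre of underside, at bench height. It stands in a lane about 350 mm wide between the water bath (left, about 195 mm high) and the microtome (right, about 370 mm high). Feet and shim levers stand on it.
- corner_front_left (a point): Point to press on the plate's front left lug: centre of its top face (flush dark screw head), 43 mm above the bench at rest. This lug's shim lever, 24 mm wide, comes out from under it towards the plate's -x. A straight push down at 46 mm from this point towards -x swings the lever flat.
- corner_front_right (a point): Point to press on the plate's front right lug: centre of its top face (flush dark screw head), 43 mm above the bench at rest. This lug's shim lever, 24 mm wide, comes out from under it towards the plate's -x. A straight push down at 46 mm from this point towards -x swings the lever flat.
- corner_rear_left (a point): Point to press on the plate's rear left lug: centre of its top face (flush dark screw head), 43 mm above the bench at rest. This lug's shim lever, 24 mm wide, comes out from under it towards the plate's -x. A straight push down at 46 mm from this point towards -x swings the lever flat.
- corner_rear_right (a point): Point to press on the plate's rear right lug: centre of its top face (flush dark screw head), 43 mm above the bench at rest. This lug's shim lever, 24 mm wide, comes out from under it towards the plate's -x. A straight push down at 46 mm from this point towards -x swings the lever flat.
- shim_a (a joint): Angle by which a shim lever is pressed: 0 raised, 0.873 flat at its stop; stays where left. Which corner it is at varies and is not told. Leaf 69 mm long from its pivot, which lies 13 mm from the corner point towards the plate's -x, 17 mm above the bench. Raised: 50 degrees up, end 58 mm from the corner point, 71 mm above the bench. Flat: top 19 mm above the bench. Takes 2 to 5 N.
- shim_b (a joint): As shim_a, for another of the four levers, at a corner not told. A lever turns an eccentric up under its lug: at the soft corner it just fills the gap; at a hard corner it would lift the plate by 4 mm.
- shim_c (a joint): As shim_a, for another of the four levers, at a corner not told; 0 raised, 0.873 flat.
- shim_d (a joint): As shim_a, for another of the four levers, at a corner not told; 0 raised, 0.873 flat.
- petri: Small covered dish, 64 mm across, 17 mm high, loose on the middle of the plate; origin at the centre of its underside.
- block: Green tissue cassette with a wax block, 28x40x13 mm, loose on the rear middle of the plate; origin at the centre of its underside.
- forceps: Steel forceps, 126 mm long, lying on the bench to the left front; bystander.
- mailer: Flat white case, 24x66x15 mm, left front; bystander.
- screwdriver: Small yellow-handled screwdriver, 150 mm long, right front; bystander.
- tape: Roll of tape, 98 mm across, 25 mm high, right front; bystander.
Not all that is in view belongs to the job. What is shaped like the petri but red or yellow is not meant.

How it is judged:
By the outcome, as a careful person would: the job done as asked, in the order asked, and still so for the second after the job is handed in, with the robot touching nothing.
It also fails if it takes over 54 s, if anything falls off the work surface, if the arm or the gripper's body presses on something with over 40 N, if the wrist force passes 120 N, or if a joint passes its speed limit or range.

## Working session

There is one attempt and no reset: what is moved stays moved. The work goes in short steps, Python scripts to look and compute and a tool call to move; the robot and the scene stay as the last step left them, time stands still between calls to the robot, and variables do not carry over. Pictures are saved under pics/ and viewed, at most 10 in all, crops included, and the job is handed in when it is done.

Besides the shell and the picture viewer there is one more tool, called after "Call:" as name(argument=value, ...) on one line, values as JSON. carry_out: Moves the arm, as the interface text tells. Its arguments: {"type":"object","properties":{"motion":{"type":"array","items":{"type":"array","items":{"type":"number"}}},"jaw":{"type":"number"}},"required":["motion"]}

```bash
mkdir -p pics; ls
cat > h.py <<'E'
import numpy as np,cv2
from rig import manip
def grab(n,f):
    d=manip.grab_frame(n); cv2.imwrite(f'pics/{f}.png',d['image'][:,:,::-1]); np.savez(f'pics/{f}.npz',**{k:np.array(d[k]) for k in('image','intrinsics','T')}); return d
def load(f): return np.load(f'pics/{f}.npz')
def ray(d,u,v,z):
    K,T=d['intrinsics'],d['T']; r=T[:3,:3]@np.linalg.inv(K)@[u,v,1]; o=T[:3,3]; return o+r*(z-o[2])/r[2]
def proj(d,p):
    K,T=d['intrinsics'],d['T']; c=T[:3,:3].T@(np.array(p)-T[:3,3]); q=K@c; return q[:2]/q[2]
E
python3 - <<'E'
from h import *
s=manip.observe();print(s)
for n in('scene','top'):
    d=grab(n,n+'0');print(n,d['T'].round(2).tolist(),d['intrinsics'].tolist())
E
```

```text
pics
{'time_s': 0.0, 'qpos': array([-0.96483621,  0.501835  , -0.42678663,  1.55144052,  0.22081722,
        1.13828052, -0.21030897]), 'qd': array([-8.88631520e-04,  1.00119958e-03,  1.35011654e-03, -9.33730067e-05,
       -1.02583895e-03, -7.31675248e-04, -9.39455938e-04]), 'joint_torque': array([-5.93925561e-04, -5.66581964e+01, -5.81682399e+00, -2.79115033e+01,
       -6.87102950e-02,  3.10564355e-02,  2.11763272e-04]), 'tcp_pos': array([218.25371295, 611.47093286, 195.48999348]), 'tcp_rot': array([-3.13968887e+00, -5.05035876e-05,  2.79887970e+00]), 'force': array([ 0.33439994, -0.37393467,  0.99497048]), 'wrist_torque': array([0.05646628, 0.02054978, 0.00750332]), 'grip_force': 0.0, 'opening': 91.62296053632296}
scene [[-0.73, -0.28, 0.63, -525.92], [-0.68, 0.29, -0.67, 1108.36], [0.0, -0.92, -0.4, 763.87], [0.0, 0.0, 0.0, 1.0]] [[490.1059884248144, 0.0, 282.0106714730036], [0.0, 490.1059884248144, 207.1353153225134], [0.0, 0.0, 1.0]]
top [[-0.01, -1.0, 0.09, 444.81], [-1.0, 0.01, 0.0, -67.67], [-0.0, -0.09, -1.0, 1453.26], [0.0, 0.0, 0.0, 1.0]] [[459.3911067177257, 0.0, 278.85495992016394], [0.0, 459.3911067177257, 210.78090468693108], [0.0, 0.0, 1.0]]
```

View pics/top0.png

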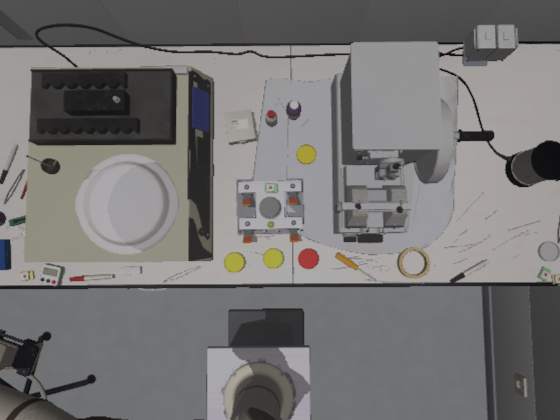

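View pics/scene0.png

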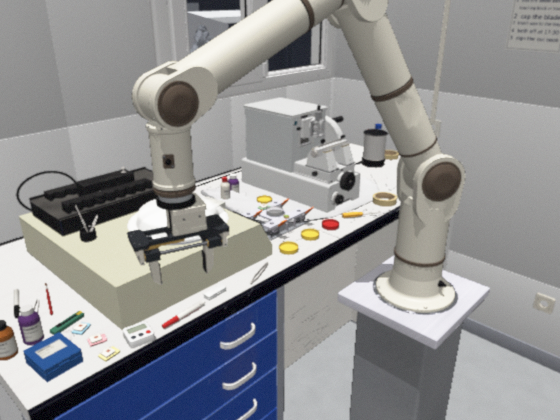

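The top view shows the plate at about px (270,205): orange levers near (247,201), (293,202), (247,239) and (294,237), the bath to its left and the microtome to its right. The scene view shows the gripper in front of the bath. Next I'll zoom in on the plate and measure it.

Run:
```python
from h import *
d=load('top0');im=d['image']
c=im[165:255,222:322]; cv2.imwrite('pics/crop0.png',cv2.resize(c,None,fx=6,fy=6,interpolation=cv2.INTER_CUBIC)[:,:,::-1])
h=cv2.cvtColor(im,cv2.COLOR_RGB2HSV); m=cv2.inRange(h,(3,150,80),(14,255,255)); m[:165]=0;m[255:]=0
n,l,s,ce=cv2.connectedComponentsWithStats(m)
for i in range(1,n):
    if s[i,4]>8: print(s[i],ce[i].round(1),ray(d,*ce[i],45).round(1))
for p in [(238,180),(303,180),(238,231),(303,231),(270,207),(345,200),(213,200),(213,260),(335,80)]: print(p,ray(d,*p,43).round(0))
```

```text
[290 199   7   5  35] [293. 201.] [ 597.8 -110.7   45. ]
[243 200   7   5  34] [246.1 202.1] [595.6  33.9  45. ]
[244 237   7   6  41] [246.9 239.4] [480.5  31.5  45. ]
[291 236   7   6  41] [293.9 238.4] [ 482.5 -112.4   45. ]
(238, 180) [665.  59.  43.]
(303, 180) [ 663. -142.   43.]
(238, 231) [507.  59.  43.]
(303, 231) [ 505. -141.   43.]
(270, 207) [580. -40.  43.]
(345, 200) [ 600. -271.   43.]
(213, 200) [603. 136.  43.]
(213, 260) [419. 135.  43.]
(335, 80) [ 981. -247.   43.]
```

View pics/crop0.png

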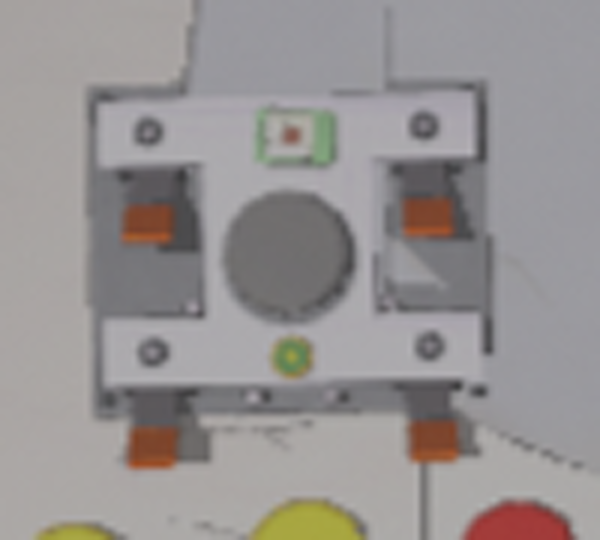

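The crop shows the screw heads at crop px (148,131), (424,126), (152,352) and (430,346), each with a lever below it (towards -x). The dish is in the middle and the wax block is at the rear middle.

```bash
cat >> h.py <<'E'
def body(dx):  # world delta -> tool delta at current pose
    from scipy.spatial.transform import Rotation as R
    return R.from_euler('xyz',manip.observe()['tcp_rot']).as_matrix().T@np.array(dx)
E
python3 - <<'E'
from h import *
d=load('top0');P=[]
for n,p in dict(RL=(148,131),RR=(424,126),FL=(152,352),FR=(430,346)).items():
    q=ray(d,(p[0]+.5)/6-.5+222,(p[1]+.5)/6-.5+165,43);P.append(q);print(n,q.round(1))
P=np.array(P);print(P.mean(0),P[0]-P[1],P[2]-P[3],P[0]-P[2],P[1]-P[3])
h=lambda v:np.arctan2(v[1],v[0])
print([round(x,3) for x in(h(P[0]-P[1])-np.pi/2,h(P[2]-P[3])-np.pi/2,h(P[0]-P[2]),h(P[1]-P[3]))])
b=body([1,0,0]);print('x->',b.round(4),'y->',body([0,1,0]).round(4))
E
```

```text
RL [644.5  33.5  43. ]
RR [ 646.  -108.9   43. ]
FL [530.2  31.6  43. ]
FR [ 532.3 -110.9   43. ]
[588.23793243 -38.69234629  43.        ] [ -1.52567326 142.43907343   0.        ] [ -2.0162287  142.47371035   0.        ] [114.22178581   1.91120031   0.        ] [113.73123037   1.94583723   0.        ]
[np.float64(0.011), np.float64(0.014), np.float64(0.017), np.float64(0.017)]
x-> [-9.418e-01  3.361e-01 -7.000e-04] y-> [ 0.3361  0.9418 -0.0016]
```

Call:
carry_out(motion=[[0, 0, -40, 0], [0, 0, -80, 0], [0, 0, -120, 0], [-30, -27, -125, 0.1], [-60, -54, -125, 0.2], [-90, -81, -125, 0.3], [-120, -108, -125, 0.4], [-150, -135, -125, 0.5]], jaw=0)

```text
time_s: 0.77
tcp_pos: [314.8, 432.6, 321.2]
tcp_rot: [-3.141, 0.0, 2.294]
force: [0.8, 0.1, 0.0]
opening: 42.8
grip_force: 0.0
```

```bash
cat > st.py <<'E'
from h import *
import sys
s=manip.observe();print(round(s['time_s'],2),s['tcp_pos'].round(1),s['tcp_rot'].round(3),s['force'].round(2),s['qpos'].round(2),round(s['opening'],1))
a=[float(x) for x in sys.argv[1:]]
if a: print(body(np.array(a)-s['tcp_pos']).round(1))
E
python3 st.py 530 32 320
```

```text
0.77 [314.8 432.6 321.2] [-3.141  0.     2.294] [0.81 0.13 0.01] [-0.72  0.18 -0.31  1.68  0.06  1.29 -0.32] 42.8
[-442.7 -103.7    1.3]
```

Call:
carry_out(motion=[[-39, -9, 0, 0.1], [-78, -18, 0, 0.2], [-117, -27, 0, 0.3], [-156, -36, 0, 0.4], [-195, -45, 0, 0.5], [-234, -55, 0, 0.6], [-273, -64, 0, 0.7], [-312, -73, 0, 0.71]])

```text
time_s: 1.43
tcp_pos: [467.7, 151.2, 321.4]
tcp_rot: [-3.141, -0.0, 1.584]
force: [0.3, 0.5, 0.1]
opening: 0.6
grip_force: 0.0
```

```bash
python3 st.py 530 32 320
```

```text
1.43 [467.7 151.2 321.4] [-3.141 -0.     1.584] [0.28 0.46 0.06] [-0.37  0.08  0.    1.78 -0.    1.28 -0.35] 0.6
[-119.9   60.8    1.4]
```

Call:
carry_out(motion=[[-35, 18, 0, 0], [-70, 36, 0, 0], [-105, 54, 0, 0], [-121, 61, 40, 0], [-121, 61, 80, 0], [-121, 61, 120, 0], [-121, 61, 160, 0], [-121, 61, 200, 0]])

```text
time_s: 2.1
tcp_pos: [530.1, 33.0, 119.7]
tcp_rot: [-3.142, -0.0, 1.588]
force: [1.1, 0.1, -0.3]
opening: 0.7
grip_force: 0.0
```

```bash
python3 st.py 530.2 32 60; python3 -c "
from h import *
d=grab('wrist','w0');print(d['T'].round(1).tolist(),d['intrinsics'].tolist())"
```

```text
2.1 [530.1  33.  119.7] [-3.142 -0.     1.588] [ 1.07  0.11 -0.28] [-0.2   0.35  0.11  1.93 -0.05  0.86 -0.05] 0.7
[-1.   0.1 59.7]
[[1.0, 0.0, 0.0, 529.0], [0.0, -1.0, -0.2, 98.0], [-0.0, 0.2, -1.0, 308.7], [0.0, 0.0, 0.0, 1.0]] [[325.19226210127806, 0.0, 279.6580192904259], [0.0, 325.19226210127806, 204.60385891917093], [0.0, 0.0, 1.0]]
```

View pics/w0.png

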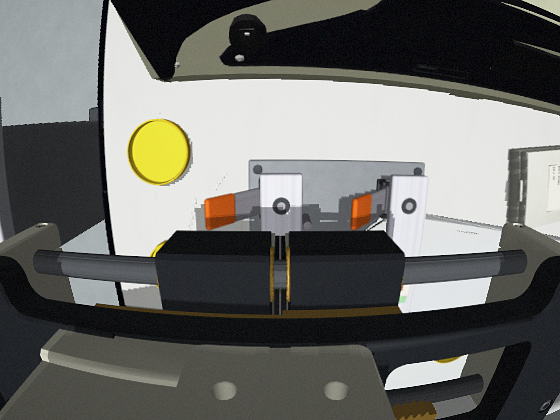

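The wrist view shows the FL screw at px (281,206), the RL screw at (408,205) and both left levers raised. I'll check the screw positions with the fisheye model.

Run:
```python
from h import *
d=load('w0');K,T=d['intrinsics'],d['T']
for u,v in((281,206),(408,205)):
    a=np.array([u-K[0,2],v-K[1,2]]);r=np.hypot(*a);t=r/K[0,0];c=np.r_[a/r*np.sin(t),np.cos(t)]
    w=T[:3,:3]@c;o=T[:3,3];print((o+w*(43-o[2])/w[2]).round(1))
```

```text
[531.3  29.   43. ]
[644.4  31.9  43. ]
```

Call:
carry_out(motion=[[-1, 0, 25, 0], [-1, 0, 50, 0], [-1, 0, 65, 0], [-1, 0, 70, 0], [-1, 0, 70, 0]])

```text
time_s: 2.57
tcp_pos: [529.7, 32.2, 50.9]
tcp_rot: [-3.139, 0.0, 1.589]
force: [0.1, 0.0, 0.9]
opening: 0.3
grip_force: 0.0
```

```bash
python3 st.py 530.2 32 43
```

```text
2.57 [529.7  32.2  50.9] [-3.139  0.     1.589] [0.09 0.02 0.92] [-0.19  0.46  0.1   1.97 -0.06  0.72 -0.04] 0.3
[-0.2  0.5  7.9]
```

Call:
carry_out(motion=[[0, 0, 3, 0], [0, 0, 6, 0], [0, 0, 7, 0], [0, 0, 7, 0]])

```text
time_s: 2.9
tcp_pos: [531.1, 32.4, 45.2]
tcp_rot: [3.14, -0.0, 1.589]
force: [0.6, -0.9, 0.0]
opening: 0.5
grip_force: 0.0
```

Call:
carry_out(motion=[[0, 0, 0.7, 0], [0, 0, 1.4, 0], [0, 0, 1.4, 0], [0, 0, 1.4, 0]])

```text
time_s: 3.23
tcp_pos: [530.7, 32.3, 43.2]
tcp_rot: [3.142, -0.0, 1.589]
force: [-0.7, -0.3, 0.8]
opening: 0.2
grip_force: 0.0
```

Call:
carry_out(motion=[[0, 0, 0.7, 0], [0, 0, 1.4, 0], [0, 0, 1.4, 0], [0, 0, 1.4, 0]])

```text
time_s: 3.57
tcp_pos: [530.5, 32.3, 41.6]
tcp_rot: [-3.141, 0.0, 1.589]
force: [0.3, 0.2, -0.4]
opening: 0.2
grip_force: 0.0
```

Call:
carry_out(motion=[[0, 0, 0.5, 0], [0, 0, 1, 0], [0, 0, 1, 0], [0, 0, 1, 0]])

```text
time_s: 3.9
tcp_pos: [530.6, 32.3, 40.6]
tcp_rot: [-3.141, -0.0, 1.589]
force: [-0.4, 0.4, 0.2]
opening: 0.4
grip_force: 0.0
```

Call:
carry_out(motion=[[0, 0, 0.5, 0], [0, 0, 1, 0], [0, 0, 1, 0], [0, 0, 1, 0]])

```text
time_s: 4.23
tcp_pos: [530.6, 32.3, 39.7]
tcp_rot: [-3.142, -0.0, 1.589]
force: [0.6, 0.3, 0.0]
opening: 0.2
grip_force: 0.0
```

Call:
carry_out(motion=[[0, 0, 0.5, 0], [0, 0, 1, 0], [0, 0, 1, 0], [0, 0, 1, 0]])

```text
time_s: 4.57
tcp_pos: [530.6, 32.3, 38.7]
tcp_rot: [-3.141, -0.0, 1.589]
force: [0.0, -0.5, 0.1]
opening: 0.4
grip_force: 0.0
```

Run:
```python
from h import *
d=grab('wrist','w1');F=[]
for i in range(6):
    F.append(manip.observe()['force']); manip.grab_frame('top')
print(np.array(F).round(2))
a=d['image'][110:320,150:450]; cv2.imwrite('pics/w1c.png',cv2.resize(a,None,fx=2.6,fy=2.6)[:,:,::-1])
```

```text
[[-0.53 -0.25 -0.11]
 [ 0.08 -0.34 -0.55]
 [-0.32  0.47 -0.19]
 [ 0.22 -1.04  0.05]
 [ 0.04 -0.59  0.07]
 [-0.01 -0.41  0.35]]
```

View pics/w1c.png

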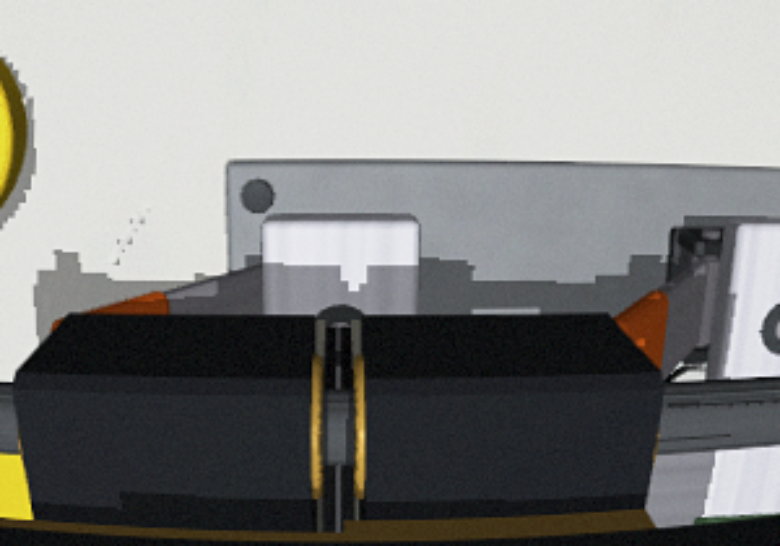

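The wrist view shows the fingertips coming down at the FL screw head, about crop px (340,318). The left levers are still raised and clear. No contact force yet, so I'll go on in small steps.

Call:
carry_out(motion=[[0, 0, 0.5, 0], [0, 0, 1, 0], [0, 0, 1, 0], [0, 0, 1, 0]])

```text
time_s: 5.25
tcp_pos: [530.5, 32.3, 37.6]
tcp_rot: [-3.141, -0.0, 1.589]
force: [-0.6, 0.6, 0.6]
opening: 0.7
grip_force: 0.0
```

Call:
carry_out(motion=[[0, 0, 0.5, 0], [0, 0, 1, 0], [0, 0, 1, 0], [0, 0, 1, 0]])

```text
time_s: 5.58
tcp_pos: [530.6, 32.3, 36.6]
tcp_rot: [-3.141, -0.0, 1.589]
force: [-0.3, -0.9, -0.1]
opening: 0.2
grip_force: 0.0
```

```bash
python3 st.py; python3 -c "
from h import *
print(manip.observe()['joint_torque'].round(2),manip.observe()['wrist_torque'].round(3))"
```

```text
5.58 [530.6  32.3  36.6] [-3.141 -0.     1.589] [-0.27 -0.9  -0.14] [-0.19  0.48  0.09  1.98 -0.07  0.68 -0.03] 0.2
[-0.000e+00 -4.923e+01  1.740e+00 -1.986e+01 -4.000e-02  3.000e-02
  0.000e+00] [-0.098  0.027  0.05 ]
```

Run:
```python
from h import *
d=grab('scene','s1'); print(proj(d,[530.6,32.3,36.6]),proj(d,[530,32,43]),proj(d,[530,32,110]))
u,v=proj(d,[550,10,60]).astype(int)
a=d['image'][v-40:v+40,u-55:u+55]; a=cv2.resize(a,None,fx=7,fy=7,interpolation=cv2.INTER_CUBIC); print(u-55,v-40)
cv2.imwrite('pics/s1c.png',a[:,:,::-1])
```

```text
[271.36994846 225.12268654] [271.54778951 223.45486784] [271.44767261 205.41505391]
216 175
```

View pics/s1c.png

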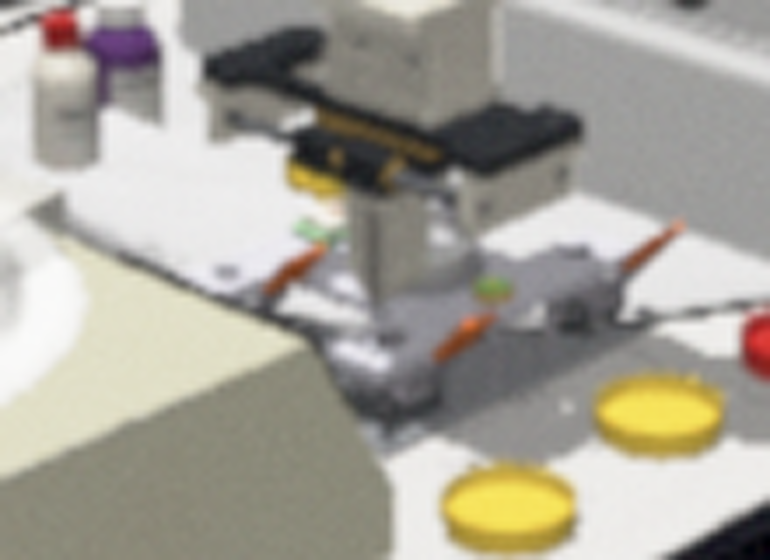

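The scene crop shows the finger end at crop px (385,303), above and behind the still visible screw head at (390,340). So the true tip is higher than the reported TCP. I'll triangulate the tip from the scene and wrist views.

```bash
cat >> h.py <<'E'
def wproj(d,p):
    K,T=d['intrinsics'],d['T']; c=T[:3,:3].T@(np.array(p)-T[:3,3]); r=np.hypot(c[0],c[1]); t=np.arctan2(r,c[2]); return K[:2,2]+K[0,0]*t*c[:2]/r
E
python3 - <<'E'
from h import *
w=load('w1');s=load('s1');print(w['T'].round(3).tolist())
for z in(37,43,50,57,64):
  for y in(32,20): print(z,y,wproj(w,[530.6,y,z+2]).round(1),proj(s,[530.6,y,z]).round(1), proj(s,[530.6+19,y,z]).round(1),proj(s,[530.6-19,y,z]).round(1))
print(wproj(w,[530.6,30,43]),wproj(load('w0'),[530.6,30,120]))
E
```

```text
[[1.0, 0.018, 0.004, 529.398], [0.019, -0.969, -0.248, 97.327], [-0.0, 0.248, -0.969, 227.7], [0.0, 0.0, 0.0, 1.0]]
37 32 [279.7 231.6] [271.4 225. ] [267.5 223.3] [275.4 226.7]
37 20 [279.3 249.7] [273.9 223.9] [269.9 222.2] [277.9 225.6]
43 32 [279.7 234.9] [271.4 223.4] [267.5 221.8] [275.4 225.1]
43 20 [279.3 253.5] [273.9 222.3] [269.9 220.7] [277.9 224. ]
50 32 [279.7 239. ] [271.4 221.5] [267.4 219.9] [275.4 223.2]
50 20 [279.3 258.1] [273.9 220.5] [269.9 218.8] [277.9 222.1]
57 32 [279.7 243.4] [271.4 219.7] [267.4 218.1] [275.4 221.3]
57 20 [279.3 263. ] [273.9 218.6] [269.9 217. ] [277.9 220.2]
64 32 [279.7 248.1] [271.4 217.8] [267.4 216.2] [275.4 219.5]
64 20 [279.3 268.3] [273.9 216.7] [269.9 215.1] [277.9 218.4]
[279.64197841 236.92677071] [280.36964092 235.80735096]
```

Call:
carry_out(motion=[[0, 0, 1, 0], [0, 0, 2, 0], [0, 0, 2, 0]])

```text
time_s: 5.88
tcp_pos: [530.4, 32.3, 34.5]
tcp_rot: [-3.141, -0.0, 1.589]
force: [-0.1, 0.2, -0.4]
opening: 0.5
grip_force: 0.0
```

Call:
carry_out(motion=[[0, 0, 1, 0], [0, 0, 2, 0], [0, 0, 2, 0]])

```text
time_s: 6.13
tcp_pos: [530.5, 32.3, 32.5]
tcp_rot: [-3.141, -0.0, 1.589]
force: [0.1, 0.3, -0.4]
opening: 0.6
grip_force: 0.0
```

Call:
carry_out(motion=[[0, 0, 1, 0], [0, 0, 2, 0], [0, 0, 2, 0]])

```text
time_s: 6.38
tcp_pos: [530.5, 32.2, 30.5]
tcp_rot: [-3.141, 0.0, 1.589]
force: [0.4, -0.2, -0.5]
opening: 0.3
grip_force: 0.0
```

Call:
carry_out(motion=[[0, 0, 1, 0], [0, 0, 2, 0], [0, 0, 2, 0]])

```text
time_s: 6.63
tcp_pos: [530.5, 32.3, 28.5]
tcp_rot: [-3.141, 0.0, 1.589]
force: [-0.9, -0.1, 0.4]
opening: 0.2
grip_force: 0.0
```

Call:
carry_out(motion=[[0, 0, 1, 0], [0, 0, 2, 0], [0, 0, 2, 0]])

```text
time_s: 6.88
tcp_pos: [530.5, 32.3, 26.5]
tcp_rot: [-3.141, 0.0, 1.589]
force: [-0.2, -0.1, 0.0]
opening: 0.6
grip_force: 0.0
```

Call:
carry_out(motion=[[0, 0, 1, 0], [0, 0, 2, 0], [0, 0, 2, 0]])

```text
time_s: 7.13
tcp_pos: [530.5, 32.3, 24.5]
tcp_rot: [-3.141, -0.0, 1.589]
force: [-0.5, 1.0, -0.1]
opening: 0.3
grip_force: 0.0
```

Run:
```python
from h import *
print(manip.grasp_offset)
d=grab('scene','s2'); w=grab('wrist','w2')
a=d['image'][195:240,240:300]; a=cv2.resize(a,None,fx=9,fy=9,interpolation=cv2.INTER_CUBIC)
b=w['image'][150:330,200:360]; b=cv2.resize(b,None,fx=2.25,fy=2.25,interpolation=cv2.INTER_CUBIC)[:405,:250]
cv2.imwrite('pics/s2c.png',np.hstack([a,b])[:,:,::-1])
for z in(43,50,60): print(z,[proj(d,[530.5+dx,32+dy,z]).round(1) for dx in(-19,19) for dy in(-9,9)])
```

```text
18.8
43 [array([277.3, 224.2]), array([273.6, 225.9]), array([269.3, 221. ]), array([265.6, 222.6])]
50 [array([277.3, 222.4]), array([273.6, 224. ]), array([269.3, 219.1]), array([265.6, 220.7])]
60 [array([277.3, 219.7]), array([273.6, 221.4]), array([269.3, 216.5]), array([265.6, 218.1])]
```

View pics/s2c.png

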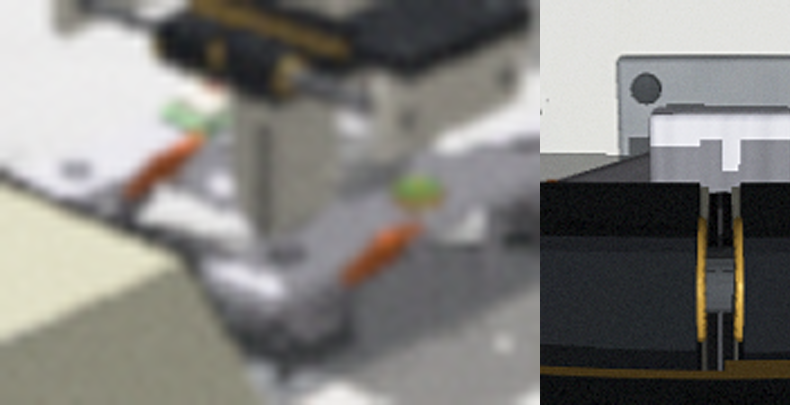

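The scene crop shows the finger's lowest corner near image px (270.5,222), still short of the lug. The wrist crop shows the base hole at about (246.7,189). I'll check the camera's height against known lengths.

```bash
cat >> h.py <<'E'
def wray(d,u,v,z):
    K,T=d['intrinsics'],d['T'];a=np.array([u-K[0,2],v-K[1,2]]);r=np.hypot(*a);t=r/K[0,0]
    w=T[:3,:3]@np.r_[a/r*np.sin(t),np.cos(t)];o=T[:3,3];return o+w*(z-o[2])/w[2]
E
python3 - <<'E'
from h import *
w=load('w2');print(w['T'][:3,3]); s=load('s2')
print(wray(w,246.7,189.1,6),wray(load('w0'),257,169,6),wray(load('w1'),150+258/2.6,110+195/2.6,6))
# lug +y end corners
x0=200+110/2.25;print(wray(w,x0,150+112/2.25,43), wray(load('w1'),150+265/2.6,110+215/2.6,43),wray(load('w1'),150+418/2.6,110+215/2.6,43))
# where does the tip pixel lie at reported z
print(ray(s,270.5,222.2,24.5),ray(s,270.5,222.2,43))
for x in(0,20): print(proj(s,[530,32,24.5+66+x]))
E
```

```text
[529.35182194  97.32446919 213.61488677]
[508.52328005  54.32712331   6.        ] [508.40204232  54.84343432   6.        ] [508.9720725   54.35960742   6.        ]
[513.40085261  56.10908882  43.        ] [513.95009532  56.99030131  43.        ] [548.23009899  57.63440432  43.        ]
[ 5.66901180e+02 -3.94216629e-01  2.45000000e+01] [539.5572861   27.34830665  43.        ]
[271.47714737 210.72603685]
[271.44691316 205.27820994]
```

Call:
carry_out(motion=[[0, 0, 0.5, 0], [0, 0, 1, 0], [0, 0, 1, 0]])

```text
time_s: 7.48
tcp_pos: [530.6, 32.3, 23.6]
tcp_rot: [-3.141, -0.0, 1.589]
force: [-0.0, 0.9, 0.9]
opening: 0.1
grip_force: 0.0
```

Call:
carry_out(motion=[[0, 0, 0.5, 0], [0, 0, 1, 0], [0, 0, 1, 0]])

```text
time_s: 7.73
tcp_pos: [530.6, 32.3, 22.6]
tcp_rot: [-3.141, -0.0, 1.589]
force: [-0.5, -0.2, 0.7]
opening: 0.1
grip_force: 0.0
```

Call:
carry_out(motion=[[0, 0, 0.5, 0], [0, 0, 1, 0], [0, 0, 1, 0]])

```text
time_s: 7.98
tcp_pos: [530.5, 32.3, 21.6]
tcp_rot: [-3.141, -0.0, 1.589]
force: [-0.0, -0.7, 0.8]
opening: 0.2
grip_force: 0.0
```

Call:
carry_out(motion=[[0, 0, 0.5, 0], [0, 0, 1, 0], [0, 0, 1, 0]])

```text
time_s: 8.23
tcp_pos: [530.6, 32.3, 20.6]
tcp_rot: [-3.141, 0.0, 1.589]
force: [-1.0, -0.2, 0.3]
opening: 0.3
grip_force: 0.0
```

Call:
carry_out(motion=[[0, 0, 0.7, 0], [0, 0, 1.5, 0], [0, 0, 1.5, 0]])

```text
time_s: 8.48
tcp_pos: [530.5, 32.3, 19.0]
tcp_rot: [-3.141, -0.0, 1.589]
force: [-0.4, 0.5, -0.5]
opening: 0.2
grip_force: 0.0
```

Call:
carry_out(motion=[[0, 0, 0.7, 0], [0, 0, 1.5, 0], [0, 0, 1.5, 0]])

```text
time_s: 8.73
tcp_pos: [530.5, 32.2, 17.5]
tcp_rot: [-3.141, 0.0, 1.589]
force: [-1.1, -1.0, -0.7]
opening: 0.3
grip_force: 0.0
```

Call:
carry_out(motion=[[0, 0, 0.7, 0], [0, 0, 1.5, 0], [0, 0, 1.5, 0]])

```text
time_s: 8.98
tcp_pos: [530.5, 32.3, 16.0]
tcp_rot: [-3.141, 0.0, 1.589]
force: [0.2, 0.0, -0.2]
opening: 0.6
grip_force: 0.0
```

Run:
```python
from h import *
d=grab('scene','s3'); o=load('s2')
a=d['image'][195:240,240:300]; a=cv2.resize(a,None,fx=9,fy=9,interpolation=cv2.INTER_LANCZOS4)
cv2.imwrite('pics/s3c.png',a[:,:,::-1])
```

```text
(no output)
```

View pics/s3c.png

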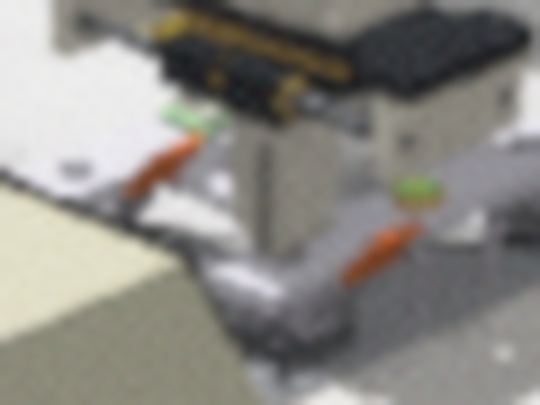

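The finger end is now at about crop px (270,258), a few mm above the lug. The gripper body still clears the front lever end at (415,230). Going on in fine steps.

Call:
carry_out(motion=[[0, 0, 0.5, 0], [0, 0, 1, 0], [0, 0, 1, 0]])

```text
time_s: 9.28
tcp_pos: [530.6, 32.3, 15.1]
tcp_rot: [-3.141, -0.0, 1.589]
force: [0.0, 0.3, 0.6]
opening: 0.6
grip_force: 0.0
```

Call:
carry_out(motion=[[0, 0, 0.5, 0], [0, 0, 1, 0], [0, 0, 1, 0]])

```text
time_s: 9.53
tcp_pos: [530.6, 32.3, 14.1]
tcp_rot: [-3.141, -0.0, 1.589]
force: [-0.1, -0.2, -0.1]
opening: 0.6
grip_force: 0.0
```

Call:
carry_out(motion=[[0, 0, 0.5, 0], [0, 0, 1, 0], [0, 0, 1, 0]])

```text
time_s: 9.78
tcp_pos: [530.7, 32.3, 13.2]
tcp_rot: [-3.142, -0.0, 1.589]
force: [0.5, -0.7, -0.4]
opening: 0.5
grip_force: 0.0
```

Call:
carry_out(motion=[[0, 0, 0.5, 0], [0, 0, 1, 0], [0, 0, 1, 0]])

```text
time_s: 10.03
tcp_pos: [530.7, 32.3, 13.0]
tcp_rot: [-3.142, -0.0, 1.589]
force: [-2.8, -0.4, 8.5]
opening: 0.6
grip_force: 4.3
```

FL is hard: 8.5 N with almost no give. Contact came at a reported z of 13.2, so the real tip is about 30 mm above the reported TCP, and I'll use that offset from here on. Next is RL.

Call:
carry_out(motion=[[0, 0, -25, 0], [0, 0, -48, 0], [0, 38, -48, 0], [0, 76, -48, 0], [0.5, 114, -48, 0], [0.5, 114, -48, 0], [0.5, 114, -30, 0], [0.5, 114, -10, 0]])

```text
time_s: 10.7
tcp_pos: [646.7, 34.9, 22.8]
tcp_rot: [3.138, -0.0, 1.589]
force: [-0.1, -0.2, -0.6]
opening: 0.3
grip_force: 0.0
```

Call:
carry_out(motion=[[0, 0, 2, 0], [0, 0, 5, 0], [0, 0, 5, 0], [0, 0, 5, 0]])

```text
time_s: 11.03
tcp_pos: [645.2, 34.9, 18.1]
tcp_rot: [3.14, -0.0, 1.589]
force: [0.2, -0.7, 0.8]
opening: 0.4
grip_force: 0.0
```

```bash
python3 st.py 644.5 33 13
```

```text
11.03 [645.2  34.9  18.1] [ 3.14  -0.     1.589] [ 0.17 -0.66  0.77] [-0.16  0.67  0.09  1.69 -0.08  0.78 -0.01] 0.4
[-1.9 -0.7  5.1]
```

Call:
carry_out(motion=[[-2, -1, 2, 0], [-2, -1, 4, 0], [-2, -1, 4, 0], [-2, -1, 4, 0]])

```text
time_s: 11.37
tcp_pos: [643.7, 32.8, 13.5]
tcp_rot: [3.141, -0.0, 1.589]
force: [-0.4, -0.0, -0.1]
opening: 0.6
grip_force: 0.0
```

Call:
carry_out(motion=[[0, 0, 0.5, 0], [0, 0, 1, 0], [0, 0, 1, 0]])

```text
time_s: 11.62
tcp_pos: [643.9, 32.9, 12.5]
tcp_rot: [3.141, -0.0, 1.589]
force: [-1.3, -0.3, 3.0]
opening: 0.6
grip_force: 1.4
```

Call:
carry_out(motion=[[0, 0, 0.5, 0], [0, 0, 1, 0], [0, 0, 1, 0]])

```text
time_s: 11.87
tcp_pos: [644.0, 33.0, 11.4]
tcp_rot: [3.141, -0.0, 1.589]
force: [0.4, 0.5, 3.1]
opening: 0.6
grip_force: 1.8
```

Call:
carry_out(motion=[[0, 0, 0.6, 0], [0, 0, 1.2, 0], [0, 0, 1.2, 0]])

```text
time_s: 12.12
tcp_pos: [644.1, 33.0, 10.1]
tcp_rot: [3.141, -0.0, 1.589]
force: [0.5, 1.4, 4.2]
opening: 0.4
grip_force: 2.0
```

Call:
carry_out(motion=[[0, 0, 0.6, 0], [0, 0, 1.2, 0], [0, 0, 1.2, 0]])

```text
time_s: 12.37
tcp_pos: [644.2, 33.0, 9.7]
tcp_rot: [3.141, -0.0, 1.589]
force: [-1.0, 0.0, 9.9]
opening: 0.4
grip_force: 4.2
```

RL gives: about 3.3 mm at 3–4 N, then it stops hard. That is the soft corner, so I'll press its lever.

Call:
carry_out(motion=[[0, 0, -25, 0], [0, 0, -52, 0], [0, 0, -55, 0], [2, -23, -55, 0], [3, -46, -55, 0], [3, -46, -55, 0], [3, -46, -45, 0], [3, -46, -45, 0]])

```text
time_s: 13.03
tcp_pos: [596.8, 34.8, 51.8]
tcp_rot: [-3.14, 0.0, 1.589]
force: [-0.6, -0.3, 0.3]
opening: 0.8
grip_force: 0.0
```

```bash
python3 st.py 598 36 45
```

```text
13.03 [596.8  34.8  51.8] [-3.14   0.     1.589] [-0.57 -0.28  0.28] [-0.18  0.55  0.1   1.81 -0.07  0.79 -0.03] 0.8
[1.2 1.3 6.8]
```

Lever tip contact is expected at about z 41, and flat at about z -11.

Call:
carry_out(motion=[[1, 1, 5, 0], [1, 1, 10, 0], [1, 1, 15, 0], [1, 1, 20, 0], [1, 1, 25, 0], [1, 1, 30, 0]])

```text
time_s: 13.53
tcp_pos: [599.3, 36.0, 23.5]
tcp_rot: [3.141, -0.0, 1.589]
force: [0.5, -0.1, 3.3]
opening: 0.6
grip_force: 1.2
```

Call:
carry_out(motion=[[0, 0, 4, 0], [0, 0, 8, 0], [0, 0, 12, 0], [0, 0, 16, 0], [0, 0, 16, 0]])

```text
time_s: 13.95
tcp_pos: [598.1, 36.0, 6.9]
tcp_rot: [-3.141, 0.0, 1.589]
force: [0.8, 0.8, 1.3]
opening: 0.3
grip_force: 0.1
```

Call:
carry_out(motion=[[0, 0, 3, 0], [0, 0, 6, 0], [0, 0, 9, 0], [0, 0, 12, 0], [0, 0, 12, 0]])

```text
time_s: 14.37
tcp_pos: [598.0, 36.0, -5.0]
tcp_rot: [-3.14, 0.0, 1.589]
force: [-0.0, -0.6, -0.4]
opening: 0.4
grip_force: 0.1
```

Call:
carry_out(motion=[[0, 0, 1.5, 0], [0, 0, 3, 0], [0, 0, 3, 0]])

```text
time_s: 14.62
tcp_pos: [598.1, 36.0, -7.6]
tcp_rot: [-3.141, 0.0, 1.589]
force: [-0.3, 0.2, 0.8]
opening: 0.5
grip_force: 0.6
```

Call:
carry_out(motion=[[0, 0, 1, 0], [0, 0, 2, 0], [0, 0, 2, 0]])

```text
time_s: 14.87
tcp_pos: [598.3, 36.0, -9.4]
tcp_rot: [-3.141, 0.0, 1.589]
force: [-2.3, 0.3, 2.1]
opening: 0.6
grip_force: 1.3
```

Call:
carry_out(motion=[[0, 0, 0.7, 0], [0, 0, 1.4, 0], [0, 0, 1.4, 0]])

```text
time_s: 15.12
tcp_pos: [598.3, 36.0, -10.8]
tcp_rot: [-3.141, -0.0, 1.589]
force: [-3.2, 0.2, 2.5]
opening: 0.7
grip_force: 1.5
```

Call:
carry_out(motion=[[0, 0, 0.5, 0], [0, 0, 1, 0], [0, 0, 1, 0]])

```text
time_s: 15.37
tcp_pos: [598.5, 36.0, -11.1]
tcp_rot: [-3.141, -0.0, 1.589]
force: [-4.9, -0.3, 8.4]
opening: 0.4
grip_force: 4.4
```

Call:
carry_out(motion=[[0, 0, 0.6, 0], [0, 0, 0.6, 0], [0, 0, 0, 0], [0, 0, -20, 0], [0, 0, -50, 0], [0, 0, -90, 0], [0, 0, -130, 0], [0, 0, -170, 0]])

```text
time_s: 16.03
tcp_pos: [598.9, 35.9, 159.8]
tcp_rot: [3.141, 0.0, 1.589]
force: [0.7, 0.9, -0.0]
opening: 0.8
grip_force: 0.0
```

Call:
carry_out(motion=[[0, 0, -40, 0], [0, 0, -80, 0], [0, 0, -120, 0], [10, -40, -130, 0], [20, -80, -130, 0], [50, -110, -130, 0], [90, -120, -130, 0], [130, -125, -130, 0]])

```text
time_s: 16.7
tcp_pos: [470.1, 164.1, 289.3]
tcp_rot: [3.139, -0.001, 1.586]
force: [1.1, 0.7, -0.1]
opening: 0.5
grip_force: 0.0
```

Call:
carry_out(motion=[[40, 0, 0, 0], [80, -5, 0, 0], [120, -10, 0, 0], [160, -20, 0, 0], [200, -30, 0, 0], [200, -30, 0, 0], [200, -30, 0, 0]])

```text
time_s: 17.28
tcp_pos: [436.1, 366.7, 287.9]
tcp_rot: [-3.141, -0.001, 1.595]
force: [-0.3, 0.1, -0.7]
opening: 0.7
grip_force: 0.0
```

```bash
python3 st.py
python3 - <<'E'
from h import *
d=grab('top','top9'); c=d['image'][165:255,222:322]; o=load('top0')['image'][165:255,222:322]
cv2.imwrite('pics/crop9.png',cv2.resize(np.hstack([o,c]),None,fx=4,fy=4,interpolation=cv2.INTER_CUBIC)[:,:,::-1])
E
```

```text
17.28 [436.1 366.7 287.9] [-3.141e+00 -1.000e-03  1.595e+00] [-0.35  0.14 -0.69] [-0.64  0.25 -0.13  1.65  0.03  1.24 -0.75] 0.7
```

View pics/crop9.png

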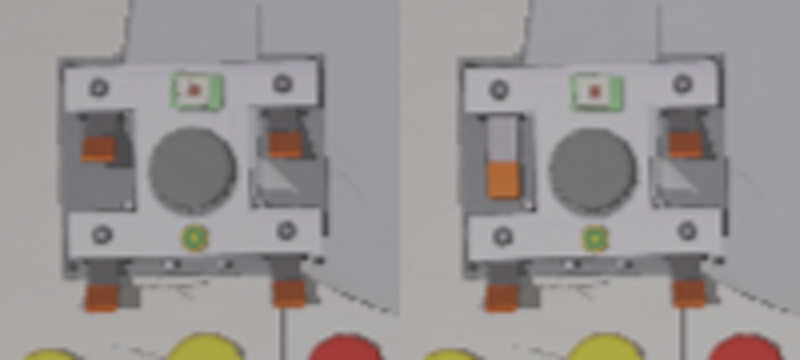

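The before/after crop shows the rear-left lever flat: its end is at crop y 198 against the screw at 90, about 83 mm, as expected. The other three levers are up, and the dish, block and plate have not moved.

```bash
python3 -c "
from rig import manip
print(manip.finish_job())"
```

```text
the job is handed in; nothing more can be done
None
```

The rear-left corner was the one that gave: I pressed its shim lever flat to its stop, left the other three levers up, and handed the job in at about 17 s with the arm clear and the plate, dish and block unmoved; I did not press the corner again afterwards to confirm it is now firm.

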